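# Clip the long lamp into its sprung holder

## Task

Fit the long lamp into the lamp holder, whose carriage is clamped anywhere along its rail: the lamp's square socket end goes against the sprung pusher, which has to be pushed back with it, and the glass nose goes under the lip at the other end. Leave it lying level and fully home in both saddles, held by the spring with the nose against the end wall, and let go of it. Do not disturb the short lamp, the bottle or the beaker.

Things in the scene. Friction and masses are not known exactly. Their poses are not given: they have to be found in the camera images.
- lamp: Long spectrometer lamp, loose on the bench, 160 g: 130 mm long, 36 mm wide and high. Origin: mid-length, on its underside, 18 mm below its axis; x from tail to nose, z up. x=-65 to -20 mm: white plastic socket block, 36 mm square, thin grey band; x=-20 to +65 mm: clear glass tube, 36 mm diameter, steel and white core inside, flat end. May be gripped across its width anywhere.
- lamp_nose (a point): Centre of the flat end of the long lamp's glass tube, on the lamp's axis.
- lamp_tail (a point): Centre of the flat end of the long lamp's square socket block, on the lamp's axis.
- holder: Lamp holder's rail: dark steel bar bolted to the bench, 250 x 64 x 8 mm, turned up to 30 degrees. Origin: on the bench, on its centre line; x towards the nose end, z up. A carriage (grey plate, 50 mm wide, top at 14 mm, with saddles, end wall and pusher) is clamped somewhere along it: carriage u = rail x - d, with d unknown within +-15 mm: find it by touch or sight.
- rail_nose_end (a point): Middle of the rail's nose end, top edge (rail x=+103 mm). On this side stands the carriage's end wall: inner face u=+66 mm, 52 mm wide, top at 65 mm above the bench; at its top a lip 4 mm thick reaches back over the nose to u=+58 mm, underside at 61 mm. A seated lamp has nose at u=+66, tail at u=-64 mm, axis 40 mm above the bench.
- rail_tail_end (a point): Middle of the rail's tail end, top edge (rail x=-147 mm). On this side: spring housing u=-127 to -97 mm, 56 mm high. Saddles: U-shaped, u=-58 to -46 and +40 to +52 mm, seat 22 mm above the bench, 40 mm wide inside (2 mm play each side), walls to 40 mm, flared above to 48 mm; between them the sides are open for fingers.
- plunger (a joint): Sprung steel pusher on the carriage: 0 = fully out, face at u=-60 mm; grows as it is pushed back towards the tail end, to 0.030 m; 0.004 with the lamp seated. Face 32 mm wide, 22 to 46 mm above the bench. Takes 3 N to start, 8 N at 15 mm, 12 N at the end. Only 118 mm is free from pusher at rest to lip edge, so the lamp cannot go straight down level.
- short_lamp: Spare short lamp, loose on the bench, same make but only 86 mm long and 30 mm wide and high, origin as for the long one. Not to be moved.
- bottle: Closed plastic bottle standing on the bench, diameter 60 mm, 150 mm high with cap. Origin: centre of its underside. Not to be moved.
- beaker: Empty glass beaker standing on the bench, diameter 68 mm, 85 mm high. Origin: centre of its underside. Not to be moved.
Mind the look-alikes: they are no part of the job. What is shaped like the lamp but orange or turquoise is not meant.

How it is judged:
By the outcome, as a careful person would: the job done as asked, in the order asked, and still so for the second after the job is handed in, with the robot touching nothing.
It also fails if it takes over 48 s, if anything falls off the work surface, if the arm or the gripper's body presses on something with over 40 N, if the wrist force passes 120 N, or if a joint passes its speed limit or range.

## Robot

A 7-joint arm with a two-finger parallel gripper is mounted at the origin on the work surface. World frame = base frame: x ahead of the robot, y to its left, z up, the work surface at z = 0. Lengths are in m, angles in rad, forces in N, time in s.
With the tool pointing down it reaches from about 0.425 to 1.025 m from the base axis. Payload 9.4 kg.
Tool frame: the origin (TCP) lies between the finger pads; the fingertips stand 19 mm ahead of it and the grasp point (between the pads) is the TCP; z points along the fingers, y is the line along which they close (so a half turn about z gives the same grasp; the last joint's range is limited). The gripper opens to 93 mm and grips with 3 to 60 N. Pads are 15 mm wide; open, the fingers measure 128 mm over their backs; the gripper's body (75 mm by 188 mm) begins 65 mm behind the grasp point.
Start: joints at [-1.18, 0.599, -0.003, 1.599, 0.002, 0.943, -0.08], TCP at [0.327, 0.647, 0.238] pointing down, gripper open.
Joint ranges: [-2.57, 2.57], [-0.35, 1.97], [-1.29, 1.29], [0.11, 2.56], [-1.05, 4.19], [0.11, 1.86], [-2.63, 2.63]. Speed limits (rad/s): [2.22, 2.22, 3.01, 3.01, 3.14, 3.14, 3.14].

## Interface

Orientations are given as a rotation vector (axis times angle).
In Python, from cell import ctrl gives the robot as it stands.
- The arm moves only by the tool jog_arm, never from a script. Its argument "commands" is one flat list of numbers, 5 for each row, row after row: the shift along the world's x, y, z in units of 25 cm (1.0 is 25 cm), then the turn about the world's z in units of 6 degrees (1.0 is 6 degrees), then the closure, from 0 (fully open) to 1 (shut). In form: [x, y, z, twist, fingers, x, y, z, twist, fingers, ...]. A call has 1 to 5 rows; each row shifts and turns the commanded pose from where the row before left it; what a row does not reach is not made up. A row lasts 1/10 s, in which the tool goes at most 50 mm and 8.59 degrees, less where a joint would pass 70% of its speed; a pose out of reach is approached as far as the arm can. A call with a number of a shift or a turn outside -1 to 1 is refused whole. A call with a gripper value outside its range is refused whole. The fingers move at their own pace and stop on an object; "grip_force" is the grip in N (left out, the last holds). Time passes only in rows, so rows that do not move let the fingers close. It gives the time, the measured TCP pose, the force, the opening and the grip force at its end, in the units of the state.
- ctrl.state(): the state, without advancing time (a new reading comes with each control period).
- ctrl.grab_frame(name): name is "scene" or "side" or "wrist"; returns the picture (400x640x3 uint8, red, green, blue); there is no depth.
- ctrl.camera_info(name): a dict with "fov_y" (degrees; the focal length in pixels is half the picture's height over the tangent of half this angle, whatever the lens; pixels are square), "cx", "cy" (the principal point, pixels), "rvec" (rotation vector, rad) and "tvec" (3), from world to camera coordinates, as OpenCV has them; the wrist camera has in their place "mount" (4x4, takes a point from camera to tool coordinates, whose origin is the TCP and whose axes are the flange's). Camera axes: x right, y down, z forward; pixel columns grow to the right and rows downward; lengths in m; the calibration is good to about 2 mm. The wrist camera is an equidistant fisheye: a pixel r from the principal point sees the ray r / f radians off the axis. A picture is of the moment at which its call begins: read the wrist's pose just before it. camera_info takes no time and is no camera call.
- ctrl.job_done(): hands the job in; it is judged then, once.
Trained networks look in the newest picture that a camera, given by its name, has taken for a name from the list of things; names that differ only in an ending like _2 or _b are one class to them, and where a whole thing is asked for, a point or a joint stands for the part that bears it (a point fixed in the world has none). Each returns a list of dicts, best first, with "confidence" (0 to 1); they miss things now and then, are a little off and sometimes report something else, mostly with a low value. They report only what shows in the picture. A call takes as long as a camera call. They do not tell look-alikes from the thing itself.
- ctrl.boxes_of(camera, label): "rect" ([centre column, centre row, width, height] in pixels, round what is visible of it).
- ctrl.outline_of(camera, label): "region" (400x640 bool, what is visible of it) and "rect" ([centre column, centre row, width, height] in pixels, round what is visible of it).
- ctrl.tip_of(camera, label): "xy" ([column, row] in pixels: a listed point, or the origin of a listed thing).
The state is a dict: "clock": time; "joints": joint angles; "qd": joint speeds; "joint_efforts": joint torques, N m; "ee_pos": TCP position; "orientation": TCP orientation; "force": force on the tool from outside, world axes, zero at the start; "torque": the same for the moment, N m; "width": finger opening in m; "gripper_force": force on a finger pad.
Only numpy, scipy, OpenCV 4.12 (cv2) and the standard library are available. Lean on these libraries where they do the work, as an engineer would, in place of code of your own. Each camera call takes 0.05 s, during which the arm holds its last target. There are 200 camera calls.

## Working session

There is one attempt and no reset: what is moved stays moved. The work goes in short steps, Python scripts to look and compute and a tool call to move; the robot and the scene stay as the last step left them, time stands still between calls to the robot, and variables do not carry over. Pictures are saved under pics/ and viewed, at most 10 in all, crops included, and the job is handed in when it is done.

Besides the shell and the picture viewer there is one more tool, called after "Emit:" as name(argument=value, ...) on one line, values as JSON. jog_arm: Moves the arm, as the interface text tells. Shifts and turns lie within -1 to 1; 1 stands for 25 cm of shift or 6 degrees of turn. Its arguments: {"type":"object","properties":{"commands":{"type":"array"},"grip_force":{"type":"number"}},"required":["commands"]}

```bash
mkdir -p pics
cat > h.py <<'E'
import numpy as np, cv2
from cell import ctrl
def ray(cam,px):
    c=ctrl.camera_info(cam); f=200/np.tan(np.radians(c['fov_y']/2))
    R=cv2.Rodrigues(np.array(c['rvec'],float))[0]; t=np.array(c['tvec'],float)
    d=np.array([(px[0]-c['cx'])/f,(px[1]-c['cy'])/f,1]); return -R.T@t, R.T@d
def onz(cam,px,z):
    o,d=ray(cam,px); return o+d*(z-o[2])/d[2]
def proj(cam,P):
    c=ctrl.camera_info(cam); f=200/np.tan(np.radians(c['fov_y']/2))
    R=cv2.Rodrigues(np.array(c['rvec'],float))[0]; q=R@np.array(P,float)+np.array(c['tvec'],float)
    return np.array([c['cx']+f*q[0]/q[2],c['cy']+f*q[1]/q[2]])
E
python3 - <<'E'
from h import *
for c in("scene","side"):
    im=ctrl.grab_frame(c); cv2.imwrite(f'pics/{c}0.png',im[:,:,::-1])
    print(c,ctrl.camera_info(c)['fov_y'],ray(c,(320,200)))
    for n,z in(("lamp",0),("lamp_nose",.018),("lamp_tail",.018),("holder",0),("rail_nose_end",.008),("rail_tail_end",.008),("short_lamp",0),("bottle",0),("beaker",0)):
        for r in ctrl.tip_of(c,n)[:4]: print(n,round(r['confidence'],2),np.round(r['xy'],1),onz(c,r['xy'],z).round(4))
print(ctrl.state())
E
```

```text
scene 51.186669838094204 (array([1.31259007, 0.06732014, 0.73313464]), array([-0.74454289, -0.09637018, -0.66083294]))
lamp 0.95 [216.8 211.8] [ 0.5651 -0.2981  0.    ]
lamp 0.84 [169.6 262.7] [ 0.7436 -0.3528  0.    ]
lamp 0.72 [265.9 180.9] [ 0.4249 -0.2003  0.    ]
lamp_nose 0.82 [289.1 170.6] [ 0.3933 -0.1391  0.018 ]
lamp_nose 0.74 [181.4 275.1] [ 0.7877 -0.3035  0.018 ]
lamp_nose 0.72 [232.7 216.2] [ 0.5941 -0.2449  0.018 ]
lamp_tail 0.77 [155.6 240.9] [ 0.6982 -0.401   0.018 ]
lamp_tail 0.76 [203.8 189.3] [ 0.5022 -0.3509  0.018 ]
lamp_tail 0.58 [241.5 179.3] [ 0.448 -0.262  0.018]
holder 0.91 [401.2 216.3] [0.5233 0.1731 0.    ]
rail_nose_end 0.68 [387.1 238.9] [0.6147 0.1375 0.008 ]
rail_tail_end 0.63 [421.  184.2] [0.3966 0.2277 0.008 ]
short_lamp 0.93 [315.  198.5] [ 0.4822 -0.0536  0.    ]
bottle 0.58 [338.8 275.8] [ 0.7327  0.0336 -0.    ]
beaker 0.9 [247.5 266.7] [ 0.7328 -0.1732  0.    ]
side 44.148954805335 (array([ 0.56724369, -1.05688168,  0.76707934]), array([ 0.02691823,  0.82084879, -0.57057222]))
lamp 0.91 [239.6 261. ] [ 0.4092 -0.1938 -0.    ]
lamp 0.63 [301.2
[... 858 characters left out ...]
oints': array([-1.17971122,  0.59926372, -0.00249878,  1.59937391,  0.00182864,
        0.94292951, -0.07979962]), 'qd': array([-7.05345532e-04,  6.69175187e-05, -7.84038262e-04, -1.86514856e-04,
        3.00285932e-04, -1.00003201e-03,  3.81761994e-04]), 'joint_efforts': array([ 8.18237404e-04, -7.64821100e+01,  1.49676640e+00, -2.52702588e+01,
       -5.21795859e-02,  1.05492354e-02,  4.13502551e-05]), 'ee_pos': array([0.32692628, 0.64711275, 0.23765332]), 'orientation': array([7.28038813e-01, 3.05599401e+00, 2.59655721e-05]), 'force': array([ 0.21845295, -0.15314228, -0.18401445]), 'torque': array([-0.00807756, -0.02663454,  0.00036881]), 'gripper_force': 0.0, 'width': 0.0929134774868633}
```

View pics/scene0.png

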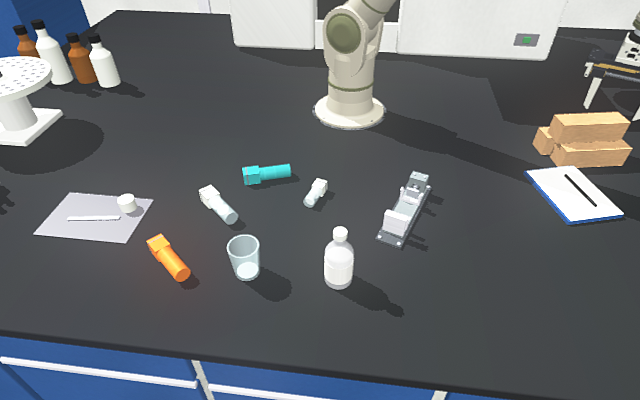

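View pics/side0.png

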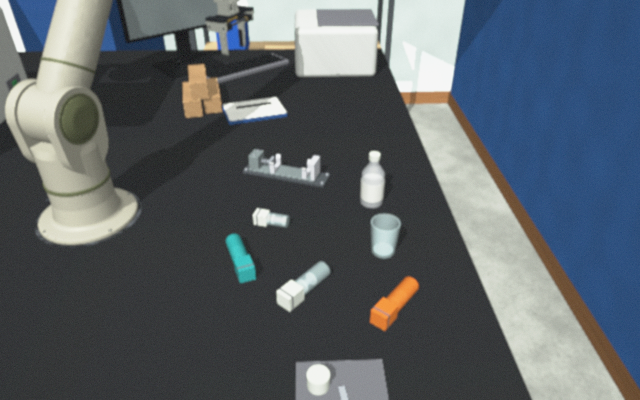

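The lamp candidates are:
- White and clear: scene (217,205), side (303,285). About 133 mm long.
- Orange: scene (169,258).
- Turquoise: scene (266,174).
- Small white: scene (315,192), the short lamp.

The white one with the clear glass is the one meant. I'll confirm it in a crop.

Run:
```python
import cv2,numpy as np
a=cv2.imread('pics/scene0.png');b=cv2.imread('pics/side0.png')
A=cv2.resize(a[170:240,180:280],None,fx=4,fy=4,interpolation=2)
B=cv2.resize(b[240:310,260:360],None,fx=4,fy=4,interpolation=2)
C=cv2.resize(a[165:250,370:440],(400,486),interpolation=2)[:280]
C=cv2.resize(a[165:250,350:450],(400,320),interpolation=2)
D=cv2.resize(b[140:200,235:335],(400,240),interpolation=2)
D=np.vstack([D,np.zeros((80,400,3),np.uint8)])
cv2.imwrite('pics/crop1.png',np.vstack([np.hstack([A,B]),np.hstack([C,D])]))
```

```text
(no output)
```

View pics/crop1.png

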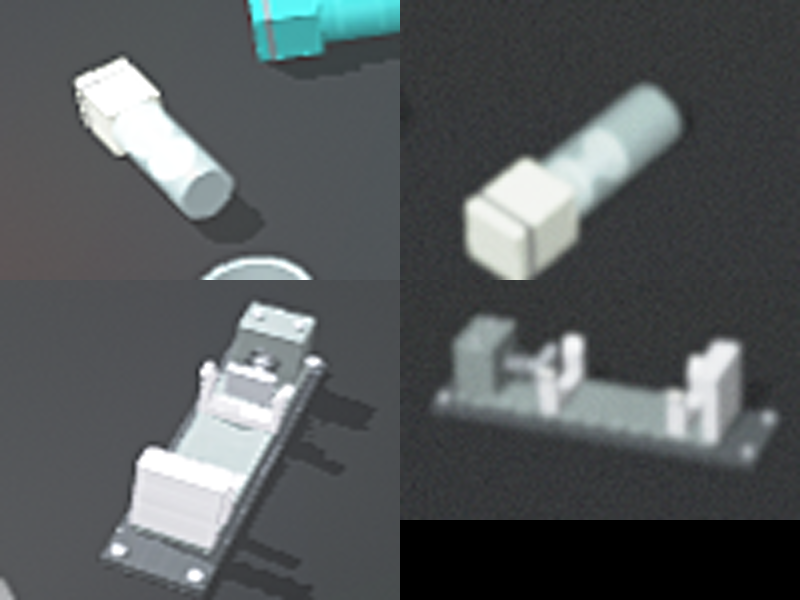

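Emit:
jog_arm(commands=[0.08,-0.17,0,-1,0,0.08,-0.17,0,-1,0,0.08,-0.17,0,-1,0,0.08,-0.17,0,-1,0,0.08,-0.17,0,-1,0])

```text
clock: 1.5
ee_pos: [0.4275, 0.4329, 0.2378]
orientation: [1.5, 2.76, 0.001]
force: [0.4, -0.5, -0.5]
width: 0.0931
gripper_force: 0.0
```

The crop shows a white square socket with a grey band and a clear glass tube, nose at scene (232,216), so this is the long lamp. The holder's end wall is at the near end. I'll go on and look down at the holder on the way.

Emit:
jog_arm(commands=[0.08,-0.17,0.08,-1,0,0.08,-0.17,0.08,-1,0,0.08,-0.17,0.08,-1,0,0.08,-0.17,0.08,-1,0,0.04,-0.17,0.08,-1,0])

```text
clock: 2.0
ee_pos: [0.5165, 0.2237, 0.337]
orientation: [2.164, 2.277, 0.001]
force: [1.2, 0.4, 0.2]
width: 0.0929
gripper_force: 0.0
```

```bash
cat >> h.py <<'E'
def wcam(s):
    c=ctrl.camera_info('wrist'); M=np.array(c['mount'],float); T=np.eye(4)
    T[:3,:3]=cv2.Rodrigues(np.array(s['orientation'],float))[0]; T[:3,3]=s['ee_pos']
    return T@M,200/np.tan(np.radians(c['fov_y']/2)),c['cx'],c['cy']
def wray(s,px):
    W,f,cx,cy=wcam(s); v=np.array([px[0]-cx,px[1]-cy]); r=np.hypot(*v)+1e-9; th=r/f
    d=np.array([*(v/r*np.sin(th)),np.cos(th)]); return W[:3,3],W[:3,:3]@d
def won(s,px,z):
    o,d=wray(s,px); return o+d*(z-o[2])/d[2]
def wproj(s,P):
    W,f,cx,cy=wcam(s); q=np.linalg.inv(W)@np.append(P,1); r=np.hypot(q[0],q[1]); th=np.arctan2(r,q[2])
    return np.array([cx,cy])+f*th*q[:2]/r
E
python3 - <<'E'
from h import *
s=ctrl.state(); im=ctrl.grab_frame('wrist'); cv2.imwrite('pics/w1.png',im[:,:,::-1])
import pickle; pickle.dump({k:s[k] for k in('ee_pos','orientation')},open('w1.pkl','wb'))
print(s['ee_pos'],s['joints'].round(2), wray(s,(320,200)))
for n,z in(("holder",0),("rail_nose_end",.008),("rail_tail_end",.008),("plunger",.046),("lamp_nose",.018),("lamp_tail",.018)):
    for r in ctrl.tip_of('wrist',n)[:3]: print(n,round(r['confidence'],2),np.round(r['xy'],1),won(s,r['xy'],z).round(4))
E
```

```text
[0.51647812 0.22370443 0.33701858] [-0.76  0.31  0.34  1.87 -0.12  0.98 -0.32] (array([0.51292816, 0.29648369, 0.4842597 ]), array([ 0.01183658, -0.26589994, -0.96392796]))
holder 0.67 [324.8 193.7] [0.5261 0.1738 0.    ]
holder 0.33 [381.3 215.9] [0.6224 0.1407 0.    ]
rail_nose_end 0.71 [383.8 218.6] [0.6253 0.1387 0.008 ]
rail_tail_end 0.6 [239.3 155.8] [0.3877 0.2309 0.008 ]Traceback (most recent call last):
  File "<stdin>", line 6, in <module>
ValueError: it knows: beaker, bottle, holder, lamp, lamp_nose, lamp_tail, rail_nose_end, rail_tail_end, short_lamp
```

View pics/w1.png

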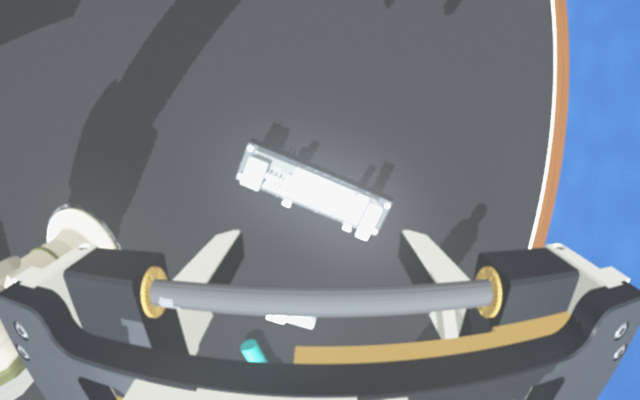

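Run:
```python
from h import *; import pickle
s=pickle.load(open('w1.pkl','rb')); im=cv2.imread('pics/w1.png')
x0,y0,k=230,135,4.7
c=cv2.resize(im[135:245,230:400],None,fx=k,fy=k,interpolation=2)
c=np.clip((c.astype(float)-60)*1.25,0,255).astype(np.uint8)
O=np.array([.5277,.1759]);a=np.radians(-21.6);ex=np.array([np.cos(a),np.sin(a)]);ey=np.array([-ex[1],ex[0]])
def P(u,v,z): return np.append(O+u*ex+v*ey,z)
for (pts,col) in (([(103,-32,8),(103,32,8),(-147,32,8),(-147,-32,8)],(0,255,0)),([(58,-26,65),(58,26,65)],(0,0,255)),([(-97,-20,56),(-97,20,56)],(255,0,0)),([(-127,-20,56),(-127,20,56)],(255,0,0)),([(40,-20,40),(40,20,40)],(0,255,255)),([(-46,-20,40),(-46,20,40)],(0,255,255))):
    q=np.array([(wproj(s,P(*np.array(p)/1e3))-[x0,y0]+.5)*k for p in pts]).round().astype(int)
    cv2.polylines(c,[q],len(pts)>2,col,1)
cv2.imwrite('pics/crop2.png',c)
```

```text
(no output)
```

View pics/crop2.png

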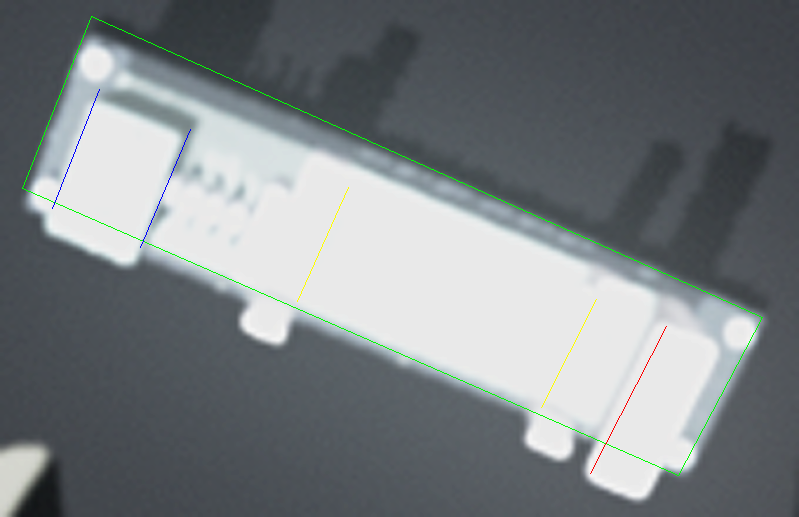

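Emit:
jog_arm(commands=[0.02,-0.18,-0.04,-1,0,0.02,-0.18,-0.04,-1,0,0.02,-0.18,-0.04,-1,0,0.02,-0.18,-0.04,-1,0,0.02,-0.18,-0.04,-1,0])

```text
clock: 2.7
ee_pos: [0.5401, 0.0011, 0.2849]
orientation: [-2.675, -1.646, 0.001]
force: [0.9, 0.0, -0.7]
width: 0.0932
gripper_force: 0.0
```

```bash
cat > fit.py <<'E'
from h import *; import pickle
s=pickle.load(open('w1.pkl','rb'))
def pix(p): return np.array(p)/4.7+[229.5,134.5]
b1,b2,b3=[won(s,pix(p),.010)[:2] for p in((96,62),(45,190),(740,332))]
ex=(b3-b1)/np.linalg.norm(b3-b1); ey=np.array([-ex[1],ex[0]])
print('yaw',np.degrees(np.arctan2(ex[1],ex[0])),'bolt span',np.linalg.norm(b3-b1),'bolt w',(b1-b2)@ey,(b1-b2)@ex)
m=(b1+b2)/2; 
def uv(p,z): return ((won(s,pix(p),z)[:2]-m)@np.array([ex,ey]).T*1e3).round(1)
for n,p,z in(('corner TL',(97,27),.008),('BL',(24,205),.008),('TR',(765,312),.008),('BR',(690,472),.008),
 ('saddleT',(264,338),.048),('saddleN',(549,453),.048),('hous R',(190,135),.056),('hous R2',(135,262),.056),('hous L2',(45,230),.056),('wall R2',(650,495),.065),('wall L2',(588,475),.065),('wall TR',(715,345),.065)): print(n,uv(p,z))
print(m)
E
python3 fit.py
```

```text
yaw -20.228644013621025 bolt span 0.23679458723325875 bolt w 0.047403326388737836 0.0012253901264783883
corner TL [-3.7 34.4]
BL [ -6.2 -32.1]
TR [243.   33.3]
BR [244.9 -30.2]
saddleT [ 87.4 -30.4]
saddleN [185.8 -30.3]
hous R [43.4 22.3]
hous R2 [ 41.7 -21. ]
hous L2 [ 11.8 -22.6]
wall R2 [217.2 -25.4]
wall L2 [196.1 -26.8]
wall TR [214.2  26.9]
[0.3968623  0.22265399]
```

Emit:
jog_arm(commands=[0.02,-0.18,-0.04,-1,0,0.02,-0.18,-0.04,-1,0,0,-0.18,-0.04,-0.4,0,0,-0.12,0,0,0,0,0,0,0,0])

```text
clock: 3.2
ee_pos: [0.55, -0.1673, 0.255]
orientation: [2.862, 1.294, -0.003]
force: [0.0, 0.3, -0.8]
width: 0.0928
gripper_force: 0.0
```

Run:
```python
from h import *
s=ctrl.state(); im=ctrl.grab_frame('wrist'); cv2.imwrite('pics/w2.png',im[:,:,::-1])
print(s['ee_pos'],s['orientation'],s['joints'].round(2))
R=cv2.Rodrigues(s['orientation'])[0]; print('tool y ang',np.degrees(np.arctan2(R[1,1],R[0,1])))
for n,z in(("lamp_nose",.018),("lamp_tail",.018)):
    for r in ctrl.tip_of('wrist',n)[:3]: print(n,round(r['confidence'],2),np.round(r['xy'],1),won(s,r['xy'],z).round(4))
```

```text
[ 0.54996021 -0.16730401  0.25500685] [ 2.86189876  1.29352834 -0.00302083] [-0.19  0.44  0.55  1.95 -0.31  0.83 -0.19]
tool y ang -41.355718404550814
lamp_nose 0.89 [507.6 140.5] [ 0.7827 -0.301   0.018 ]
lamp_nose 0.74 [388.8 196.5] [ 0.598  -0.2478  0.018 ]
lamp_nose 0.68 [217.5 234.3] [ 0.388  -0.1353  0.018 ]
lamp_tail 0.94 [302. 281.] [ 0.429  -0.2652  0.018 ]
lamp_tail 0.76 [499.3 228.7] [ 0.6999 -0.4033  0.018 ]
lamp_tail 0.58 [380.5 280.4] [ 0.5135 -0.3401  0.018 ]
```

View pics/w2.png

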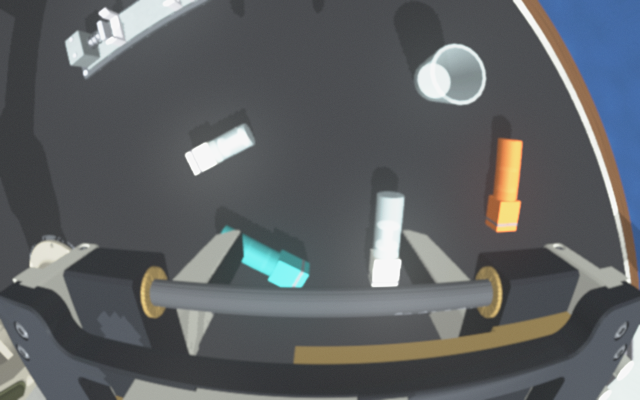

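Long lamp at wrist (388,240), nose (389,196), agreeing with the other cameras. Orange at (505,185) and turquoise (265,260) are not meant.

Emit:
jog_arm(commands=[0.04,-0.16,-0.08,0.1,0,0.04,-0.16,-0.08,0,0,0,-0.12,-0.1,0,0,0,0,-0.18,0,0,0,0,-0.18,0,0])

```text
clock: 3.85
ee_pos: [0.5715, -0.273, 0.0998]
orientation: [2.852, 1.315, 0.002]
force: [0.6, 1.3, -0.4]
width: 0.0926
gripper_force: 0.0
```

Emit:
jog_arm(commands=[0,0,-0.1,0,0,0,0,-0.1,0,0,0,0,-0.08,0,0,0,0,-0.036,0,0,0,0,0,0,0])

```text
clock: 4.35
ee_pos: [0.5708, -0.2722, 0.021]
orientation: [-2.851, -1.316, 0.0]
force: [-0.1, 0.2, 0.0]
width: 0.0927
gripper_force: 0.0
```

Emit:
jog_arm(commands=[0,0,0,0,0.9,0,0,0,0,0.9,0,0,0,0,0.9,0,0,0,0,0.9,0,0,0,0,0.9], grip_force=4)

```text
clock: 4.85
ee_pos: [0.5704, -0.2744, 0.0223]
orientation: [2.854, 1.313, 0.0]
force: [0.0, 1.0, 0.1]
width: 0.0575
gripper_force: 0.0
```

Run:
```python
from h import *
s=ctrl.state(); print(s['width'],s['gripper_force'],s['ee_pos'],s['force'],s['joints'].round(2))
```

```text
0.05753365620601963 0.0 [ 0.57040266 -0.27441214  0.02230074] [0.03381065 0.96882336 0.08805831] [ 0.16  0.8   0.31  1.97 -0.52  0.45  0.15]
```

Emit:
jog_arm(commands=[0,0,0,0,0.9,0,0,0,0,0.9,0,0,0,0,0.9,0,0,0,0,0.9,0,0,0,0,0.9], grip_force=4)

```text
clock: 5.35
ee_pos: [0.5706, -0.2745, 0.022]
orientation: [2.854, 1.313, 0.0]
force: [1.2, -0.8, -0.1]
width: 0.0359
gripper_force: 4.0
```

Emit:
jog_arm(commands=[0,0,0.02,0,0.9,0,0,0.02,0,0.9,0,0,0.02,0,0.9,0,0,0.02,0,0.9,0,0,0.02,0,0.9])

```text
clock: 5.85
ee_pos: [0.5702, -0.2744, 0.0475]
orientation: [-2.854, -1.313, 0.0]
force: [-0.5, 0.1, -1.4]
width: 0.0359
gripper_force: 4.0
```

Run:
```python
from h import *
s=ctrl.state(); print(s['width'],s['gripper_force'],s['ee_pos'],s['force'])
out=[]
for c,x,y in(('scene',190,160),('side',260,240)):
    im=ctrl.grab_frame(c)[:,:,::-1]; cv2.imwrite(f'pics/{c}3.png',im); out.append(cv2.resize(im[y:y+80,x:x+80],(400,400),interpolation=2))
cv2.imwrite('pics/crop3.png',np.hstack(out))
```

```text
0.0359376027053794 3.999900296330452 [ 0.57020059 -0.27436081  0.04748804] [-0.47431122  0.07691614 -1.44218669]
```

View pics/crop3.png

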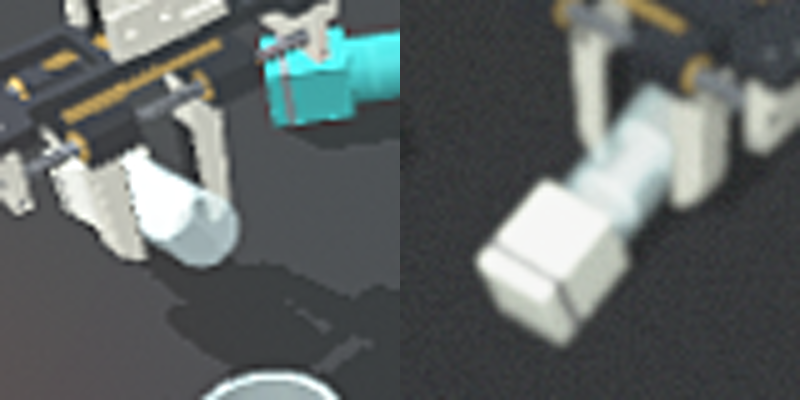

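```bash
cat >> h.py <<'E'
def tri(n,near,cams=('scene','side')):
    rs=[];inf=[]
    for c in cams:
        L=ctrl.tip_of(c,n); 
        if not L: continue
        p=proj(c,near); r=min(L,key=lambda r:np.hypot(*(np.array(r['xy'])-p))); inf.append((c,np.round(r['xy'],1).tolist(),round(r['confidence'],2),np.round(p,1).tolist()))
        rs.append(ray(c,r['xy']))
    A=np.zeros((3,3));b=np.zeros(3)
    for o,d in rs:
        d=d/np.linalg.norm(d);M=np.eye(3)-np.outer(d,d);A+=M;b+=M@o
    return np.linalg.solve(A,b).round(4),inf
E
python3 - <<'E'
from h import *
print(tri('lamp_nose',(.598,-.2445,.045)));print(tri('lamp_tail',(.513,-.343,.03)))
E
```

```text
(array([ 0.5924, -0.2391,  0.0517]), [('scene', [234.0, 204.8], 0.72, [230.8, 209.3]), ('side', [320.4, 256.1], 0.69, [322.0, 259.0])])
(array([ 0.5206, -0.3374,  0.0242]), [('scene', [206.1, 192.2], 0.62, [204.5, 188.6]), ('side', [286.2, 297.9], 0.87, [282.1, 297.8])])
```

The lamp is tilting nose-up about the pads as planned (about 12–17°). I'll raise it a little more, then tighten and lift.

Emit:
jog_arm(commands=[0,0,0.02,0,0.9,0,0,0,0,0.9,0,0,0,0,0.9,0,0,0,0,0.9,0,0,0,0,0.9])

```text
clock: 6.65
ee_pos: [0.5703, -0.2743, 0.0519]
orientation: [-2.854, -1.313, 0.0]
force: [-0.7, 0.7, -1.0]
width: 0.0357
gripper_force: 4.0
```

Emit:
jog_arm(commands=[0,0,0,0,0.9,0,0,0,0,0.9,0,0,0,0,0.9,0,0,0.06,0,0.9,0,0,0.1,0,0.9], grip_force=25)

```text
clock: 7.15
ee_pos: [0.5693, -0.2742, 0.0918]
orientation: [-2.853, -1.311, 0.003]
force: [-0.1, 0.7, -1.7]
width: 0.0355
gripper_force: 25.0
```

Emit:
jog_arm(commands=[0,0.1,0.14,-0.7,0.9,0,0.12,0.12,-1,0.9,0,0.14,0.04,-1,0.9,0,0.14,0,-1,0.9,-0.01,0.14,0,-1,0.9])

```text
clock: 7.65
ee_pos: [0.5682, -0.1131, 0.1687]
orientation: [-3.089, -0.571, -0.004]
force: [1.0, 0.6, -2.6]
width: 0.0353
gripper_force: 25.0
```

Emit:
jog_arm(commands=[-0.01,0.14,0,-1,0.9,-0.01,0.14,0,-1,0.9,-0.01,0.14,0,-1,0.9,-0.01,0.14,0,-1,0.9,-0.01,0.14,0,-1,0.9])

```text
clock: 8.15
ee_pos: [0.5551, 0.0621, 0.168]
orientation: [-3.131, 0.248, -0.001]
force: [0.2, -0.1, -2.3]
width: 0.0353
gripper_force: 25.0
```

Emit:
jog_arm(commands=[-0.01,0.14,0,-1,0.9,0,0.12,0,-1,0.9,0,0.12,0,0,0.9,0,0.08,0,0,0.9,0,0,0,0,0.9])

```text
clock: 8.65
ee_pos: [0.5524, 0.1794, 0.1673]
orientation: [-3.09, 0.559, 0.001]
force: [0.2, -0.1, -1.9]
width: 0.0354
gripper_force: 25.0
```

```bash
cat > chk.py <<'E'
from h import *
s=ctrl.state(); print(s['width'],s['gripper_force'],s['ee_pos'].round(4),s['force'].round(1),s['joints'].round(2),s['clock'])
C=np.array([.5278,.1750]);a=np.radians(-20.5);ex=np.array([np.cos(a),np.sin(a)]);ey=np.array([-ex[1],ex[0]])
r=s['orientation']; ly=2*np.degrees(np.arctan2(r[1],r[0])); ly=(ly+90)%180-90; print('lampyaw',ly)
t=np.array(s['ee_pos']); f=lambda p:np.round([(p[:2]-C)@ex*1e3,(p[:2]-C)@ey*1e3,p[2]*1e3],1)
print('tcp uv',f(t)); L=np.append(ex,0)
for c in('scene','side'): cv2.imwrite(f'pics/{c}_{s["clock"]:.2f}.png',ctrl.grab_frame(c)[:,:,::-1])
n,i=tri('lamp_nose',t+L*.038+[0,0,.01]);print('nose',f(n),i)
m,i=tri('lamp_tail',t-L*.083-[0,0,.03]);print('tail',f(m),i); print('len',np.linalg.norm(n-m),'tilt',np.degrees(np.arcsin((n-m)[2]/.13)))
E
python3 chk.py
```

```text
0.03544793156868627 24.999803602695465 [0.5524 0.1794 0.1673] [ 0.2 -0.1 -1.9] [-0.98  0.69  0.91  2.04 -0.78  0.81 -1.52] 8.65
lampyaw -20.508426840876552
tcp uv [ 21.5  12.7 167.3]
nose [ 63.2   9.5 179.4] [('scene', [406.7, 177.3], 0.73, [409.0, 176.8]), ('side', [313.2, 120.8], 0.73, [312.7, 121.5])]
tail [-53.6   5.6 145.1] [('scene', [419.7, 160.5], 0.76, [423.1, 162.2]), ('side', [273.8, 127.3], 0.81, [272.4, 128.4])]
len 0.12180710159920896 tilt 15.298402346807412
```

Emit:
jog_arm(commands=[0.006,-0.057,0,0,0.9,0,0,-0.08,0,0.9,0,0,-0.08,0,0.9,0,0,-0.05,0,0.9,0,0,0,0,0.9])

```text
clock: 9.45
ee_pos: [0.5537, 0.16, 0.1133]
orientation: [3.088, -0.569, -0.003]
force: [0.2, -0.5, -2.2]
width: 0.0354
gripper_force: 25.0
```

```bash
python3 chk.py
cat > ov.py <<'E'
import sys
from h import *
# overlay: python ov.py name tilt...
def ov(name,tilts,dz=.004,d=0):
    s=ctrl.state(); C=np.array([.5278,.1750]);a=np.radians(-20.5);ex=np.array([np.cos(a),np.sin(a),0]);ey=np.array([-ex[1],ex[0],0]);z=np.array([0,0,1.])
    P0=np.array(s['ee_pos'])-dz*z; out=[]
    for c,x,y,k in(('scene',360,120,4),('side',215,90,4)):
        im=ctrl.grab_frame(c)[:,:,::-1]; cr=cv2.resize(im[y:y+120,x:x+100],None,fx=k,fy=k,interpolation=2)
        def line(A,B,col):
            q=[tuple(((proj(c,p)-[x,y]+.5)*k).round().astype(int).tolist()) for p in(A,B)]; cv2.line(cr,q[0],q[1],col,1)
        for t,col in zip(tilts,((0,0,255),(0,200,0))):
            t=np.radians(t); lx=ex*np.cos(t)+z*np.sin(t); lz=-ex*np.sin(t)+z*np.cos(t)
            g=lambda i,j,k_:P0+(i-.0245)*lx+j*ey+k_*lz
            h=.018
            for j in(-h,h):
                for k_ in(-h,h): line(g(-.065,j,k_),g(-.02,j,k_),col)
                line(g(-.065,j,-h),g(-.065,j,h),col); line(g(-.065,-h,j),g(-.065,h,j),col)
            p=[g(.065,h*np.cos(f),h*np.sin(f)) for f in np.linspace(0,6.283,17)]
            for A,B in zip(p,p[1:]): line(A,B,col)
        Cz=lambda u,v,w:np.append(C,0)+u*ex+v*ey+w*z
        line(Cz(.058,-.026,.065),Cz(.058,.026,.065),(255,0,0)); line(Cz(-.097,-.022,.056),Cz(-.097,.022,.056),(255,0,0)); line(Cz(.1005,-.032,.008),Cz(.1005,.032,.008),(255,0,0))
        out.append(cr)
    cv2.imwrite(name,np.hstack(out))
ov(sys.argv[1],[float(t) for t in sys.argv[2:]])
E
python3 ov.py pics/ov1.png 20 15
```

```text
0.03542381444611991 24.999533593654633 [0.5537 0.16   0.1133] [ 0.2 -0.5 -2.2] [-0.89  0.75  0.82  2.08 -0.87  0.71 -1.42] 9.45
lampyaw -20.88264604749193
tcp uv [ 29.5  -4.9 113.3]
nose [ 67.5  -3.5 124.2] [('scene', [397.4, 195.6], 0.8, [396.8, 195.5]), ('side', [313.6, 141.8], 0.97, [313.5, 142.5])]
tail [-36.9   1.5  87.5] [('scene', [413.3, 180.8], 0.7, [411.7, 179.5]), ('side', [280.8, 148.6], 0.6, [273.7, 148.5])]
len 0.11081308586985561 tilt 16.397983397099257
```

View pics/ov1.png

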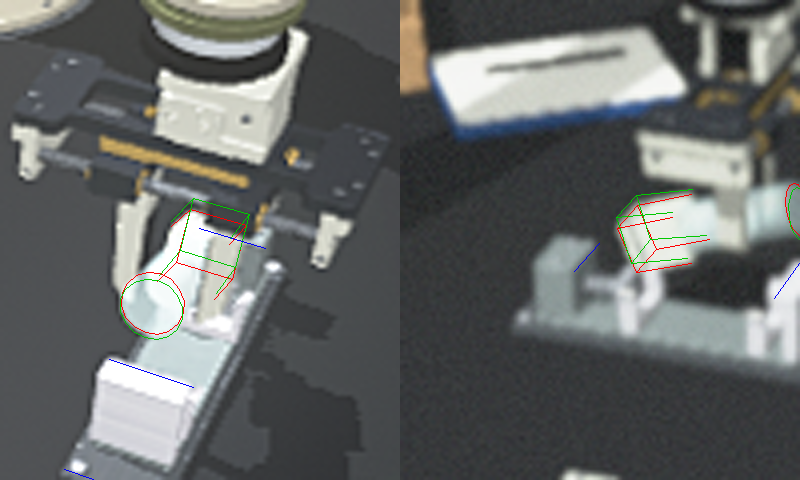

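Scene and side overlays at 20° tilt match the lamp (scene nose circle (152,305) and side tail corner (640,270) in the crop). The predicted lip and housing edges also match. I'll centre over the saddle and lower.

Emit:
jog_arm(commands=[0,0.02,0,0,0.9,0,0,-0.04,0,0.9,0,0,-0.04,0,0.9,0,0,0,0,0.9,0,0,0,0,0.9])

```text
clock: 10.35
ee_pos: [0.5541, 0.166, 0.0939]
orientation: [3.089, -0.568, -0.001]
force: [0.3, 0.3, -2.1]
width: 0.0351
gripper_force: 25.0
```

```bash
python3 chk.py|head -3
```

```text
0.035081746095685255 24.99968558549881 [0.5541 0.166  0.0939] [ 0.3  0.3 -2.1] [-0.88  0.77  0.79  2.08 -0.91  0.68 -1.4 ] 10.35
lampyaw -20.822522968586625
tcp uv [27.7  0.8 93.9]
```

Emit:
jog_arm(commands=[0,0,-0.015,0,0.9,0,0,-0.015,0,0.9,0,0,-0.014,0,0.9,0,0,0,0,0.9,0,0,0,0,0.9])

```text
clock: 11.15
ee_pos: [0.5539, 0.1662, 0.0832]
orientation: [3.09, -0.567, -0.002]
force: [-0.8, -1.3, -2.4]
width: 0.0358
gripper_force: 25.0
```

Emit:
jog_arm(commands=[-0.015,0.0055,0,0,0.9,-0.015,0.0055,0,0,0.9,-0.015,0.0055,0,0,0.9,0,0,0,0,0.9])

```text
clock: 11.55
ee_pos: [0.5439, 0.17, 0.0841]
orientation: [3.09, -0.567, 0.005]
force: [3.2, -3.9, -1.0]
width: 0.0352
gripper_force: 25.0
```

Emit:
jog_arm(commands=[-0.013,0.005,0,0,0.9,-0.013,0.005,0,0,0.9,-0.012,0.004,0,0,0.9,0,0,0,0,0.9,0,0,0,0,0.9])

```text
clock: 12.05
ee_pos: [0.5355, 0.1732, 0.0843]
orientation: [3.089, -0.568, 0.007]
force: [4.3, -4.7, -0.8]
width: 0.0354
gripper_force: 25.0
```

```bash
python3 chk.py
```

```text
0.0353576195057692 25.03208041191101 [0.5355 0.1732 0.0843] [ 4.3 -4.7 -0.8] [-0.89  0.77  0.76  2.13 -0.95  0.62 -1.39] 12.05
lampyaw -20.83100099614488
tcp uv [ 7.8  1.  84.3]
nose [49.4  7.4 97.8] [('scene', [403.3, 201.0], 0.85, [401.0, 200.4]), ('side', [309.0, 147.6], 0.56, [307.0, 149.6])]
tail [-66.9  -1.3  54.8] [('scene', [413.4, 185.3], 0.76, [415.0, 184.4]), ('side', [270.7, 156.3], 0.75, [268.1, 155.2])]
len 0.12432119690543522 tilt 19.3154713084441
```

Emit:
jog_arm(commands=[-0.013,0,0,0,0.9,0,0,-0.012,0,0.9,0,0,-0.014,0,0.9,0,0,-0.014,0,0.9,0,0,0,0,0.9])

```text
clock: 12.85
ee_pos: [0.5334, 0.1737, 0.0745]
orientation: [-3.089, 0.569, -0.01]
force: [7.1, -2.4, 2.5]
width: 0.0355
gripper_force: 25.0
```

```bash
python3 chk.py
```

```text
0.035539404870616915 24.99873787164688 [0.5334 0.1737 0.0745] [ 7.1 -2.4  2.5] [-0.88  0.77  0.73  2.14 -0.96  0.6  -1.38] 12.85
lampyaw -20.86513403805384
tcp uv [ 5.7  0.8 74.5]
nose [48.6  9.9 80.3] [('scene', [403.7, 206.4], 0.65, [400.7, 203.0]), ('side', [309.3, 152.9], 0.56, [306.4, 152.5])]
tail [-68.1  -4.2  50.3] [('scene', [412.9, 184.8], 0.72, [414.6, 186.9]), ('side', [270.7, 159.1], 0.82, [267.6, 158.1])]
len 0.12135176142108522 tilt 13.342363797088236
```

```bash
sed -i "s/x,y,k in(('scene',360,120,4),('side',215,90,4))/x,y,k in(('scene',375,165,6),('side',245,115,6))/; s/y:y+120,x:x+100/y:y+80,x:x+66/" ov.py; python3 ov.py pics/ov2.png 14
```

```text
(no output)
```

View pics/ov2.png

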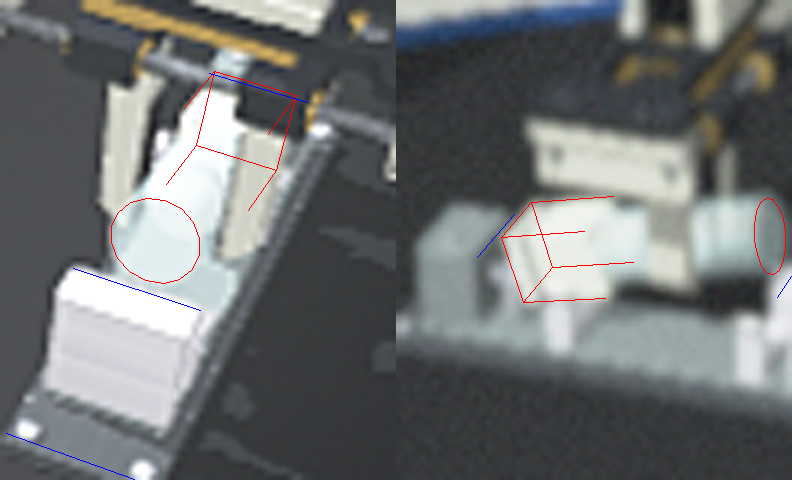

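Run:
```python
from h import *
s=ctrl.state(); t=np.array(s['ee_pos']); R=cv2.Rodrigues(s['orientation'])[0]
for c,x,y in(('scene',375,165),('side',245,115)):
    for j in(-.0178,0,.0178): print(c,j,((proj(c,t+R@[0,j,.019])-[x,y]+.5)*6).round(0))
print(s['torque'].round(3),R.round(3))
```

```text
scene -0.0178 [222. 242.]
scene 0 [180. 229.]
scene 0.0178 [138. 215.]
side -0.0178 [311. 251.]
side 0 [298. 269.]
side 0.0178 [284. 287.]
[-0.66  -1.387  0.029] [[ 0.934 -0.356  0.006]
 [-0.356 -0.934 -0.   ]
 [ 0.006 -0.002 -1.   ]]
```

Fingers project exactly where seen, and side force is now about 0, with the spring at 7.5 N and the tail on its seat. Nose clears the lip, so I'll go on lowering.

Emit:
jog_arm(commands=[0,0,-0.014,0,0.9,0,0,-0.013,0,0.9,0,0,-0.013,0,0.9,0,0,0,0,0.9])

```text
clock: 13.65
ee_pos: [0.5335, 0.1737, 0.0645]
orientation: [-3.089, 0.569, -0.01]
force: [7.9, -2.0, 1.8]
width: 0.0353
gripper_force: 25.0
```

```bash
python3 chk.py
```

```text
0.0352690976396501 24.997593462467194 [0.5335 0.1737 0.0645] [ 7.9 -2.   1.8] [-0.86  0.78  0.7   2.14 -0.98  0.57 -1.37] 13.65
lampyaw -20.865882939041114
tcp uv [ 5.8  0.8 64.5]
nose [54.8  6.  74.4] [('scene', [400.0, 210.8], 0.66, [400.1, 206.2]), ('side', [310.1, 154.6], 0.73, [306.4, 155.7])]
tail [-70.1  -2.4  55.6] [('scene', [413.5, 184.1], 0.8, [414.0, 189.9]), ('side', [269.6, 156.2], 0.87, [267.9, 161.1])]
len 0.12656326481250402 tilt 8.315007603933882
```

```bash
cat > sil.py <<'E'
from h import *
s=ctrl.state(); a=np.radians(-20.7);ex=np.array([np.cos(a),np.sin(a),0]);ey=np.array([-ex[1],ex[0],0]);z=np.array([0,0,1.])
P0=np.array(s['ee_pos'])-.004*z
def sil(c,t,xo,dz):
    t=np.radians(t); lx=ex*np.cos(t)+z*np.sin(t); lz=-ex*np.sin(t)+z*np.cos(t); h=.018; m=np.zeros((400,640),np.uint8)
    g=lambda i,j,k:P0+dz*z+(i-.0245+xo)*lx+j*ey+k*lz
    F=np.linspace(0,6.283,20)
    for pts in([g(i,j,k) for i in(-.065,-.02) for j in(-h,h) for k in(-h,h)],[g(i,h*np.cos(f),h*np.sin(f)) for i in(-.02,.065) for f in F]):
        q=np.array([proj(c,p) for p in pts]); cv2.fillConvexPoly(m,cv2.convexHull((q*16).round().astype(np.int32)),1,shift=4)
    return m>0
for c in('side','scene'):
    ctrl.grab_frame(c); L=ctrl.outline_of(c,'lamp'); p=proj(c,P0)
    L=[r for r in L if np.hypot(r['rect'][0]-p[0],r['rect'][1]-p[1])<25]
    if not L: print(c,'none'); continue
    M=L[0]['region']; print(c,L[0]['rect'],L[0]['confidence'],M.sum())
    R=[]
    for t in range(-3,27,3):
        for xo in(-.008,-.004,0,.004,.008):
            for dz in (-.004,0,.004):
                S=sil(c,t,xo,dz); R.append(((M&S).sum()/(M|S).sum(),t,xo,dz))
    R.sort(reverse=True); print([tuple(np.round(r,3).tolist()) for r in R[:6]])
    print({t:round(max(r[0] for r in R if r[1]==t),3) for t in range(-3,27,3)})
E
python3 sil.py
```

```text
side [285.5, 159.1, 50.3, 19.4] 0.78 491Traceback (most recent call last):
  File "sil.py", line 20, in <module>
    S=sil(c,t,xo,dz); R.append(((M&S).sum()/(M|S).sum(),t,xo,dz))
  File "sil.py", line 9, in sil
    q=np.array([proj(c,p) for p in pts]); cv2.fillConvexPoly(m,cv2.convexHull((q*16).round().astype(np.int32)),1,shift=4)
                ~~~~^^^^^
  File "h.py", line 10, in proj
    c=ctrl.camera_info(cam); f=200/np.tan(np.radians(c['fov_y']/2))
ValueError: time passes only in moves, steps and waits
```

```bash
cat > p.py <<'E'
s=open('h.py').read()
s=s.replace("from cell import ctrl\n","from cell import ctrl\nimport functools\n@functools.lru_cache(None)\ndef info(c): return ctrl.camera_info(c)\n").replace("c=ctrl.camera_info(cam)","c=info(cam)")
open('h.py','w').write(s)
E
python3 p.py; python3 sil.py
```

```text
side [287.3, 159.4, 48.8, 17.4] 0.79 481
[(0.686, 9.0, 0.004, 0.0), (0.684, 9.0, 0.0, -0.004), (0.682, 12.0, 0.0, 0.0), (0.681, 9.0, 0.004, -0.004), (0.68, 12.0, 0.004, 0.0), (0.679, 9.0, 0.0, 0.0)]
{-3: np.float64(0.59), 0: np.float64(0.624), 3: np.float64(0.662), 6: np.float64(0.678), 9: np.float64(0.686), 12: np.float64(0.682), 15: np.float64(0.64), 18: np.float64(0.587), 21: np.float64(0.543), 24: np.float64(0.491)}
scene [402.9, 197.0, 24.5, 37.8] 0.8 435
[(0.659, 18.0, 0.004, -0.004), (0.654, 18.0, 0.004, 0.0), (0.653, 21.0, 0.004, 0.0), (0.652, 18.0, 0.008, 0.0), (0.652, 15.0, 0.0, 0.0), (0.652, 18.0, 0.0, -0.004)]
{-3: np.float64(0.549), 0: np.float64(0.564), 3: np.float64(0.585), 6: np.float64(0.61), 9: np.float64(0.635), 12: np.float64(0.65), 15: np.float64(0.652), 18: np.float64(0.659), 21: np.float64(0.653), 24: np.float64(0.638)}
```

Tilt ≈12°, as expected with the tail on its seat. I'll continue down.

Emit:
jog_arm(commands=[0,0,-0.014,0,0.9,0,0,-0.014,0,0.9,0,0,-0.014,0,0.9,0,0,0,0,0.9])

```text
clock: 14.65
ee_pos: [0.5333, 0.1738, 0.0538]
orientation: [-3.089, 0.569, -0.01]
force: [7.2, -1.9, 1.1]
width: 0.0353
gripper_force: 25.0
```

```bash
python3 chk.py; python3 sil.py
```

```text
0.035269151616589695 24.9990114569664 [0.5333 0.1738 0.0538] [ 7.2 -1.9  1.1] [-0.84  0.79  0.66  2.14 -0.99  0.55 -1.36] 14.65
lampyaw -20.86415258580604
tcp uv [ 5.6  0.9 53.8]
nose [57.8 11.5 55. ] [('scene', [400.5, 218.8], 0.88, [399.6, 209.5]), ('side', [311.6, 159.5], 0.75, [306.5, 158.9])]
tail [-69.1   0.   60. ] [('scene', [414.2, 183.9], 0.58, [413.5, 192.9]), ('side', [269.8, 154.0], 0.96, [268.1, 164.2])]
len 0.1275347011601156 tilt -2.2042275039720294
side [287.0, 161.1, 46.7, 17.9] 0.79 468
[(0.661, 3.0, 0.0, -0.004), (0.658, 3.0, 0.004, -0.004), (0.656, 0.0, 0.004, -0.004), (0.652, 3.0, 0.004, 0.0), (0.65, 6.0, 0.0, -0.004), (0.646, 0.0, 0.0, -0.004)]
{-3: np.float64(0.634), 0: np.float64(0.656), 3: np.float64(0.661), 6: np.float64(0.65), 9: np.float64(0.624), 12: np.float64(0.594), 15: np.float64(0.549), 18: np.float64(0.507), 21: np.float64(0.466), 24: np.float64(0.41)}
scene [405.6, 196.8, 24.5, 32.7] 0.55 308
[(0.536, 24.0, -0.004, 0.0), (0.535, 24.0, -0.004, 0.004), (0.533, 24.0, 0.004, 0.0), (0.532, 24.0, 0.008, 0.004), (0.531, 24.0, -0.008, 0.004), (0.53, 24.0, 0.0, 0.004)]
{-3: np.float64(0.398), 0: np.float64(0.412), 3: np.float64(0.43), 6: np.float64(0.446), 9: np.float64(0.462), 12: np.float64(0.482), 15: np.float64(0.497), 18: np.float64(0.502), 21: np.float64(0.521), 24: np.float64(0.536)}
```

Run:
```python
from h import *
s=ctrl.state(); A=ctrl.grab_frame('scene')[:,:,::-1];B=ctrl.grab_frame('side')[:,:,::-1];W=ctrl.grab_frame('wrist')[:,:,::-1]
C=np.array([.5278,.1750,0]);a=np.radians(-20.5);ex=np.array([np.cos(a),np.sin(a),0]);ey=np.array([-ex[1],ex[0],0])
def mk(im,pf,x,y,w,h,k):
    c=np.clip(cv2.resize(im[y:y+h,x:x+w],(int(w*k),int(h*k)),interpolation=4).astype(float)*1.0,0,255).astype(np.uint8)
    for (u,v,z),col in (((-58,20,40),(0,0,255)),((-58,-20,40),(0,0,255)),((-46,-20,40),(0,0,255)),((40,-20,40),(0,255,0)),((40,20,40),(0,255,0)),((58,-26,65),(255,0,0)),((58,26,65),(255,0,0)),((-97,-22,56),(255,0,255)),((-97,22,56),(255,0,255))):
        q=(pf(C+ex*u/1e3+ey*v/1e3+[0,0,z/1e3])-[x,y]+.5)*k; cv2.circle(c,tuple(q.round().astype(int).tolist()),2,col,-1)
    return c
a1=mk(A,lambda p:proj('scene',p),380,165,60,80,3.75); b1=mk(B,lambda p:proj('side',p),245,135,92,48,6.2)[:300]
w1=mk(W,lambda p:wproj(s,p),200,100,240,180,800/3/100)
top=np.zeros((300,800,3),np.uint8); top[:a1.shape[0],:a1.shape[1]]=a1; top[:b1.shape[0],228:228+b1.shape[1]]=b1
w=cv2.resize(W[60:310,140:500],(432,300),interpolation=2); bot=np.zeros((300,800,3),np.uint8); bot[:,:432]=w
a2=mk(A,lambda p:proj('scene',p),395,170,36,30,10); bot[:,436:436+360]=a2
cv2.imwrite('pics/last1.png',np.vstack([top,bot])); print(s['torque'])
```

```text
[-0.53102907 -1.40248422  0.07471462]
```

View pics/last1.png

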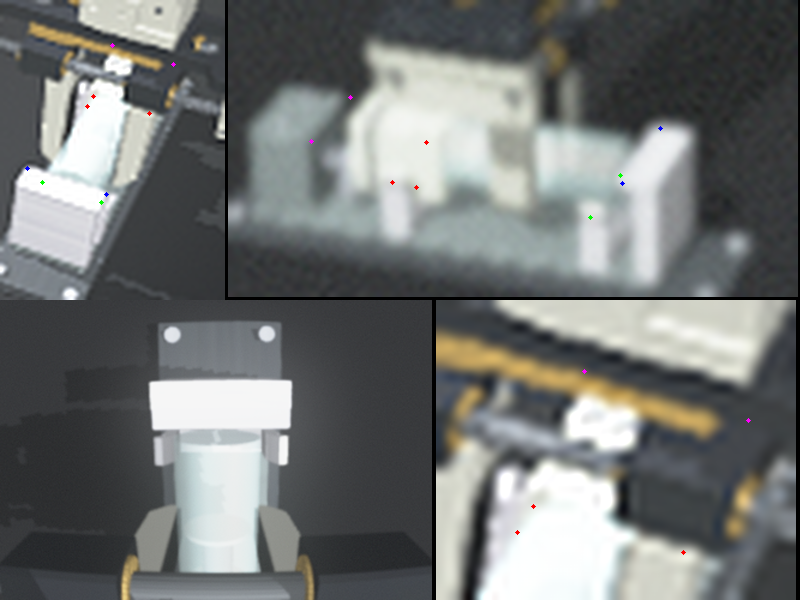

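Run:
```python
from h import *
C=np.array([.5278,.1750,0]);a=np.radians(-20.5);ex=np.array([np.cos(a),np.sin(a),0]);ey=np.array([-ex[1],ex[0],0])
def pl(px,v):
    o,d=ray('side',px); t=(v-(o-C)@ey)/(d@ey); p=o+t*d; return np.round([(p-C)@ex*1e3,p[2]*1e3],1)
f=lambda x,y:((x-228)/6.2+245-.5,y/6.2+135-.5)
for n,p,v in(('block botL',(355,190),-.018),('block bot',(400,200),-.018),('block botR',(442,205),-.018),('tailTopL',(350,130),-.018),('tubebot',(560,188),-.009),('tubebotN',(612,195),-.009),('wall top',(590,203),-.024),('wall base',(590,270),-.025),('twall base',(397,240),-.025),('twall top vis',(385,190),-.025),('plate edge',(480,245),-.025),('block/tube top',(440,100),.0)): print(n,pl(f(*p),v))
```

```text
block botL [-78.4  30.9]
block bot [-55.6  29.8]
block botR [-34.4  31.1]
tailTopL [-78.7  63.1]
tubebot [21.3 45.7]
tubebotN [46.8 46.8]
wall top [41.6 50.1]
wall base [41.2 14.7]
twall base [-55.3  12. ]
twall top vis [-59.7  38.4]
plate edge [-13.2  17.5]
block/tube top [-40.4  76.2]
```

The view shows the lamp centred between the saddles (wrist crop: lamp centre x≈219, end wall ≈220) and level. It is about 9 mm above its seat: block bottom z≈31 mm, tail at u≈-78 and pushed back. The pusher's friction levelled it early. I'll continue down to the seats.

Emit:
jog_arm(commands=[0,0,-0.012,0,0.9,0,0,-0.012,0,0.9,0,0,-0.012,0,0.9,0,0,0,0,0.9], grip_force=35)

```text
clock: 15.7
ee_pos: [0.5327, 0.1741, 0.0452]
orientation: [-3.088, 0.568, -0.008]
force: [3.8, -1.0, 4.8]
width: 0.0354
gripper_force: 35.0
```

```bash
python3 chk.py; python3 sil.py|head -3
```

```text
0.03543482927052228 35.00847280025482 [0.5327 0.1741 0.0452] [ 3.8 -1.   4.8] [-0.82  0.79  0.63  2.14 -1.    0.52 -1.36] 15.7
lampyaw -20.84905429937271
tcp uv [ 4.9  0.9 45.2]
nose [53.2  2.5 43.7] [('scene', [397.6, 218.7], 0.74, [399.2, 212.0]), ('side', [309.7, 165.0], 0.72, [306.3, 161.5])]
tail [-71.2   3.4  44.6] [('scene', [415.6, 187.1], 0.65, [413.1, 195.3]), ('side', [270.7, 159.1], 0.88, [268.0, 166.6])]
len 0.12439698549402235 tilt -0.3966662576155393
side [288.1, 162.2, 48.0, 18.7] 0.96 424
[(0.601, 6.0, 0.0, -0.004), (0.601, 3.0, 0.004, 0.0), (0.599, 6.0, 0.004, 0.0), (0.599, 0.0, 0.004, 0.0), (0.598, 3.0, 0.004, -0.004), (0.597, 6.0, 0.0, 0.0)]
{-3: np.float64(0.583), 0: np.float64(0.599), 3: np.float64(0.601), 6: np.float64(0.601), 9: np.float64(0.59), 12: np.float64(0.562), 15: np.float64(0.522), 18: np.float64(0.48), 21: np.float64(0.437), 24: np.float64(0.39)}
```

Emit:
jog_arm(commands=[0,0,-0.005,0,0.9,0,0,-0.004,0,0.9,0,0,0,0,0.9])

```text
clock: 16.5
ee_pos: [0.5327, 0.1741, 0.0448]
orientation: [-3.086, 0.569, -0.008]
force: [-0.8, -1.6, 33.1]
width: 0.0351
gripper_force: 35.0
```

Emit:
jog_arm(commands=[0,0,0.006,0,0.9,0.015,-0.0055,0,0,0.9,0.015,-0.0055,0,0,0.9,0,0,0,0,0.9])

```text
clock: 16.9
ee_pos: [0.5358, 0.1731, 0.0448]
orientation: [-3.086, 0.565, 0.007]
force: [-10.1, 3.3, 27.9]
width: 0.035
gripper_force: 35.0
```

```bash
python3 chk.py
```

```text
0.03504253428983635 35.01619756221771 [0.5358 0.1731 0.0448] [-10.1   3.3  27.9] [-0.81  0.8   0.63  2.13 -0.99  0.54 -1.36] 16.9
lampyaw -20.742642040191583
tcp uv [ 8.1  1.  44.8]
nose [53.3 10.6 41.3] [('scene', [400.8, 220.4], 0.77, [398.8, 212.9]), ('side', [310.8, 164.5], 0.84, [307.4, 161.8])]
tail [-63.6   4.5  55.6] [('scene', [415.5, 186.0], 0.83, [412.7, 196.1]), ('side', [272.8, 155.7], 0.85, [269.1, 166.9])]
len 0.11789016074295601 tilt -6.315315569357379
```

Emit:
jog_arm(commands=[0,0,0.006,0,0.9,0,0,0,0,0.9])

```text
clock: 17.4
ee_pos: [0.5394, 0.1716, 0.0454]
orientation: [-3.089, 0.567, -0.005]
force: [4.9, -0.8, -2.9]
width: 0.0354
gripper_force: 35.0
```

Emit:
jog_arm(commands=[0.015,-0.0055,0,0,0.9,0.015,-0.0055,0,0,0.9,0,0,0,0,0.9])

```text
clock: 17.7
ee_pos: [0.5453, 0.1693, 0.045]
orientation: [-3.088, 0.566, 0.002]
force: [-1.1, 2.0, 7.3]
width: 0.0352
gripper_force: 35.0
```

```bash
python3 chk.py; python3 sil.py|head -3
```

```text
0.035206900460056784 34.99139070510864 [0.5453 0.1693 0.045 ] [-1.1  2.   7.3] [-0.8   0.8   0.64  2.12 -0.97  0.55 -1.36] 17.7
lampyaw -20.78341897131378
tcp uv [18.4  0.8 45. ]
nose [62.7  5.4 39.9] [('scene', [398.2, 221.0], 0.67, [397.2, 215.5]), ('side', [314.2, 167.5], 0.69, [310.7, 162.3])]
tail [-58.4   0.6  52. ] [('scene', [412.3, 189.4], 0.55, [411.4, 198.3]), ('side', [273.1, 156.4], 0.65, [272.2, 167.5])]
len 0.12178189520614305 tilt -5.340645155918991
side [289.9, 164.8, 42.6, 18.8] 0.58 384
[(0.55, 3.0, -0.008, -0.004), (0.55, 6.0, -0.004, 0.0), (0.549, 3.0, -0.004, -0.004), (0.549, 3.0, 0.0, -0.004), (0.548, 6.0, -0.004, -0.004), (0.548, 3.0, 0.0, 0.0)]
{-3: np.float64(0.537), 0: np.float64(0.543), 3: np.float64(0.55), 6: np.float64(0.55), 9: np.float64(0.543), 12: np.float64(0.521), 15: np.float64(0.502), 18: np.float64(0.467), 21: np.float64(0.422), 24: np.float64(0.378)}
```

Emit:
jog_arm(commands=[0.011,-0.004,0.003,0,0.9,0,0,0,0,0.9])

```text
clock: 18.4
ee_pos: [0.5454, 0.1692, 0.0451]
orientation: [-3.088, 0.565, 0.01]
force: [-6.2, 4.3, 6.5]
width: 0.0351
gripper_force: 35.0
```

Emit:
jog_arm(commands=[0,0,0,0,0.2,0,0,0,0,0.2,0,0,0,0,0.2,0,0,0,0,0.2,0,0,0,0,0.2])

```text
clock: 18.9
ee_pos: [0.5481, 0.1674, 0.0454]
orientation: [3.09, -0.567, -0.0]
force: [0.7, 0.7, 0.1]
width: 0.0706
gripper_force: 0.0
```

```bash
python3 chk.py; python3 sil.py|head -3
python3 - <<'E'
from h import *
s=ctrl.state(); cv2.imwrite('pics/w_rel.png',ctrl.grab_frame('wrist')[:,:,::-1])
for n in('lamp_nose','lamp_tail'):
  for r in ctrl.tip_of('wrist',n)[:2]: print(n,r, won(s,r['xy'],.04))
E
```

```text
0.07061531207190774 0.0 [0.5481 0.1674 0.0454] [0.7 0.7 0.1] [-0.8   0.81  0.64  2.11 -0.97  0.55 -1.37] 18.9
lampyaw -20.810382947299985
tcp uv [21.7 -0.1 45.4]
nose [57.4  6.7 43.9] [('scene', [398.7, 220.3], 0.87, [396.4, 216.1]), ('side', [311.6, 164.5], 0.78, [311.7, 162.5])]
tail [-65.9   5.2  41.9] [('scene', [414.5, 191.0], 0.82, [410.7, 198.8]), ('side', [271.7, 158.5], 0.62, [273.1, 167.7])]
len 0.1232837783327555 tilt 0.8815083068059598
side [289.4, 161.6, 44.9, 17.2] 0.7 333
[(0.481, 6.0, -0.004, -0.004), (0.48, 9.0, -0.008, 0.0), (0.478, 6.0, -0.004, 0.0), (0.478, 3.0, -0.008, -0.004), (0.477, 6.0, -0.008, 0.0), (0.476, 3.0, 0.0, 0.0)]
{-3: np.float64(0.469), 0: np.float64(0.472), 3: np.float64(0.478), 6: np.float64(0.481), 9: np.float64(0.48), 12: np.float64(0.459), 15: np.float64(0.449), 18: np.float64(0.406), 21: np.float64(0.373), 24: np.float64(0.333)}
```

Emit:
jog_arm(commands=[0,0,0.1,0,0,0,0,0.16,0,0,-0.1,0.04,0.18,0,0,-0.12,0.045,0.18,0,0,0,0,0,0,0])

```text
clock: 20.05
ee_pos: [0.4955, 0.1892, 0.1974]
orientation: [-3.087, 0.562, -0.002]
force: [1.1, -0.2, 0.2]
width: 0.093
gripper_force: 0.0
```

```bash
cat > chk2.py <<'E'
from h import *
s=ctrl.state(); print(s['ee_pos'].round(4),s['clock'])
C=np.array([.5278,.1750,0]);a=np.radians(-20.5);ex=np.array([np.cos(a),np.sin(a),0]);ey=np.array([-ex[1],ex[0],0]);Z=np.array([0,0,1.])
f=lambda p:np.round([(p-C)@ex*1e3,(p-C)@ey*1e3,p[2]*1e3],1)
H=.018;F=np.linspace(0,6.283,20)
def sil(pj,nu,v,nz,t):
    t=np.radians(t); lx=ex*np.cos(t)+Z*np.sin(t); lz=-ex*np.sin(t)+Z*np.cos(t); m=np.zeros((400,640),np.uint8)
    N=C+nu/1e3*ex+v/1e3*ey+nz/1e3*Z; g=lambda i,j,k:N+(i-.065)*lx+j*ey+k*lz
    for pts in([g(i,j,k) for i in(-.065,-.02) for j in(-H,H) for k in(-H,H)],[g(i,H*np.cos(q),H*np.sin(q)) for i in(-.02,.065) for q in F]):
        q=np.array([pj(p) for p in pts]); cv2.fillConvexPoly(m,cv2.convexHull((q*16).round().astype(np.int32)),1,shift=4)
    return m>0
if __name__=='__main__':
  Wi=wcam(s)
  for c in('scene','side','wrist'):
    im=ctrl.grab_frame(c); cv2.imwrite(f'pics/{c}_{s["clock"]:.2f}.png',im[:,:,::-1])
    pj=(lambda p,c=c:proj(c,p)) if c!='wrist' else (lambda p:wproj(s,p))
    for n,u in(('lamp_nose',66),('lamp_tail',-64)):
        p=pj(C+u/1e3*ex+.04*Z)
        for r in ctrl.tip_of(c,n):
            if np.hypot(*(np.array(r['xy'])-p))<25: print(c,n,round(r['confidence'],2),np.round(r['xy'],1),'pred seated',p.round(1), f(won(s,r['xy'],.04) if c=='wrist' else onz(c,r['xy'],.04)))
    p=pj(C+.04*Z)
    for r in ctrl.outline_of(c,'lamp')[:4]:
        if np.hypot(r['rect'][0]-p[0],r['rect'][1]-p[1])<30:
            M=r['region']; print(c,np.round(r['rect'],1),round(r['confidence'],2))
            R=[]
            for t in(-8,-4,0,4,8,12):
                for nu in range(50,72,4):
                    for nz in(36,40,44,48,52,60): 
                        S=sil(pj,nu,0,nz,t); R.append((round(float((M&S).sum()/(M|S).sum()),3),t,nu,nz))
            R.sort(reverse=True); print(R[:5]); S=sil(pj,66,0,40,0); print('seated IoU',(M&S).sum()/(M|S).sum()); break
E
sed -i 's/c=ctrl.camera_info(.wrist.)/c=info("wrist")/' h.py; python3 chk2.py
```

```text
[0.4955 0.1892 0.1974] 20.05
scene lamp_nose 0.9 [397.9 220.4] pred seated [394.8 222.5] [55.9  4.2 40. ]
scene lamp_tail 0.93 [410.4 190.3] pred seated [412.4 191. ] [-64.4  -5.5  40. ]
scene [406.4 198.9  28.1  28.4] 0.81
[(0.691, 12, 50, 52), (0.67, 12, 54, 52), (0.66, 12, 58, 60), (0.656, 12, 50, 60), (0.656, 12, 50, 48)]
seated IoU 0.5752895752895753
side lamp_nose 0.96 [312.7 166.9] pred seated [313.9 167.6] [61.6  2.4 40. ]
side lamp_tail 0.63 [275.1 159.7] pred seated [271.8 160.3] [-56.2   6.1  40. ]
side [284.  168.4  88.3  38. ] 0.68
[(0.227, 12, 70, 36), (0.222, 12, 62, 36), (0.221, 12, 66, 36), (0.209, 12, 58, 36), (0.199, 12, 54, 36)]
seated IoU 0.08185053380782918
wrist lamp_nose 0.81 [319.1  94.7] pred seated [323.   88.8] [60.1  3.8 40. ]
wrist lamp_tail 0.78 [320.7 222.2] pred seated [323.1 217.2] [-69.5   2.5  40. ]
wrist [322.5 163.3  41.2 127.6] 0.68
[(0.819, 8, 54, 36), (0.818, 12, 54, 44), (0.813, 8, 54, 40), (0.812, 12, 54, 40), (0.811, 12, 54, 48)]
seated IoU 0.7354024197790636
```

```bash
cat > rect.py <<'E'
import sys
from chk2 import *
def rect(im,z,us,vs):
    P=[[wproj(s,C+u/1e3*ex+v/1e3*ey+z/1e3*Z) for v in vs] for u in us]
    return cv2.remap(im.astype(np.float32),np.array(P,np.float32),None,1)
if __name__=='__main__':
    g=cv2.cvtColor(ctrl.grab_frame('wrist'),cv2.COLOR_RGB2GRAY)
    for z,us in((61,range(88,28,-3)),(40,range(-40,-102,-3))):
        vs=range(-36,38,3); print('z',z,'v',list(vs))
        for u,row in zip(us,rect(g,z,us,vs)): print(f'{u:5d}',' '.join(f'{int(x):3d}' for x in row))
E
python3 rect.py
```

```text
[0.4972 0.1867 0.1937] 20.65
z 61 v [-36, -33, -30, -27, -24, -21, -18, -15, -12, -9, -6, -3, 0, 3, 6, 9, 12, 15, 18, 21, 24, 27, 30, 33, 36]
   88 114 118 118 168 247 247 244 175 185 189 185 187 187 189 184 186 184 199 247 247 198 113 103 112 110
   85 117 118 120 170 202 226 193 188 187 191 187 189 187 190 185 186 186 185 219 222 182 116 107 113 111
   82 118 119 121 171 189 187 190 190 188 193 188 188 188 191 186 187 187 187 185 183 182 118 110 114 113
   79 120 122 123 172 190 188 191 190 190 193 189 190 189 192 188 189 189 187 186 182 183 118 110 115 114
   76 121 123 124 223 238 241 243 244 245 244 244 241 241 242 241 240 240 239 237 230 226 124 111 117 114
   73 123 125 128 249 247 247 247 247 247 247 247 247 247 247 247 247 247 247 247 247 247 162 111 111 107
   70 125 128 130 249 247 247 247 247 247 247 247 247 247 247 247 247 247 247 247 247 247 148 112 109 107
   67 125 126 132 249 247 247 247 247 247 247 247 247 247 247 247 247 247 247 247 247 247 149 113 113 108
   64 126 129 131 248 247 247 247 247 247 247 247 247 247 247 247 247 247 247 247 247 247 131 114 112 109
   6
[... 2800 characters left out ...]
 188 229 247 237 192 163 220 220 217 216 184 155 133 112 113 110
  -85 123 125 171 189 237 244 244 242 240 202 216 235 224 205 184 199 218 217 216 182 153 130 111 110 108
  -88 122 124 180 188 234 236 221 213 196 157 241 247 244 197 176 177 199 196 207 180 152 132 110 109 106
  -91 120 124 182 188 230 191 162 162 165 166 206 229 206 174 146 156 162 160 177 178 152 135 108 107 104
  -94 119 121 180 188 228 174 162 161 162 164 239 248 245 187 149 151 159 159 167 177 150 135 107 107 105
  -97 119 121 181 187 222 166 161 161 159 156 202 241 235 172 150 157 159 159 162 168 147 130 106 104 103
 -100 117 120 176 186 209 162 160 160 161 157 163 179 164 158 158 159 159 156 158 155 147 124 105 103 103
```

Emit:
jog_arm(commands=[-0.035,0.01,0,0,1,-0.035,0.01,0,0,1,0,0,0,0,1,0,0,0,0,1,0,0,0,0,1], grip_force=10)

```text
clock: 21.2
ee_pos: [0.4797, 0.1924, 0.1943]
orientation: [-3.09, 0.567, -0.001]
force: [0.1, -0.5, -0.1]
width: 0.058
gripper_force: 0.0
```

Emit:
jog_arm(commands=[0,0,0,0,1,0,0,0,0,1,0,0,0,0,1,0,0,0,0,1,0,0,0,0,1])

```text
clock: 21.7
ee_pos: [0.4796, 0.1921, 0.1941]
orientation: [3.09, -0.567, -0.0]
force: [0.1, 0.0, 0.3]
width: 0.0177
gripper_force: 0.0
```

Emit:
jog_arm(commands=[0,0,-0.1,0,1,0,0,-0.1,0,1,0,0,-0.1,0,1,0,0,-0.07,0,1,0,0,0,0,1])

```text
clock: 22.2
ee_pos: [0.4787, 0.1918, 0.1]
orientation: [3.088, -0.567, -0.004]
force: [-0.7, 0.2, 0.8]
width: 0.0005
gripper_force: 0.0
```

Now press down gently on the socket block: contact is expected at TCP z≈0.077 if home.

Emit:
jog_arm(commands=[0,0,-0.03,0,1,0,0,-0.02,0,1,0,0,-0.02,0,1,0,0,0,0,1])

```text
clock: 22.6
ee_pos: [0.4795, 0.1923, 0.084]
orientation: [-3.09, 0.567, 0.0]
force: [0.6, -0.3, 0.6]
width: 0.0006
gripper_force: 0.0
```

Emit:
jog_arm(commands=[0,0,-0.01,0,1,0,0,-0.01,0,1,0,0,0,0,1])

```text
clock: 22.9
ee_pos: [0.4795, 0.1922, 0.079]
orientation: [-3.09, 0.567, 0.0]
force: [-0.0, -0.3, -0.7]
width: 0.0003
gripper_force: 0.0
```

Emit:
jog_arm(commands=[0,0,-0.008,0,1,0,0,0,0,1])

```text
clock: 23.1
ee_pos: [0.4795, 0.1919, 0.0773]
orientation: [-3.09, 0.568, 0.0]
force: [-0.8, -1.3, 4.6]
width: 0.0003
gripper_force: 2.4
```

Tail top is at 58 mm, so the tail is home. Next the same check over the tube near the nose (u≈+28).

Emit:
jog_arm(commands=[0,0,0.06,0,1,0.148,-0.055,0,0,1,0.148,-0.055,0,0,1,0,0,-0.04,0,1,0,0,0,0,1])

```text
clock: 23.6
ee_pos: [0.5533, 0.1642, 0.0811]
orientation: [3.089, -0.569, -0.002]
force: [-0.8, -0.3, -0.3]
width: 0.0005
gripper_force: 0.0
```

Emit:
jog_arm(commands=[0,0,-0.01,0,1,0,0,0,0,1])

```text
clock: 23.8
ee_pos: [0.5524, 0.1651, 0.0793]
orientation: [3.09, -0.566, -0.002]
force: [-0.3, 0.7, 0.1]
width: 0.0006
gripper_force: 0.0
```

Emit:
jog_arm(commands=[0,0,-0.006,0,1,0,0,0,0,1])

```text
clock: 24.0
ee_pos: [0.5531, 0.1651, 0.0781]
orientation: [-3.09, 0.566, 0.0]
force: [-1.0, -0.3, 0.6]
width: 0.0005
gripper_force: 0.0
```

Emit:
jog_arm(commands=[0,0,-0.004,0,1,0,0,-0.003,0,1,0,0,0,0,1])

```text
clock: 24.3
ee_pos: [0.5534, 0.165, 0.0771]
orientation: [-3.089, 0.567, 0.0]
force: [-2.7, 0.9, 9.8]
width: 0.0002
gripper_force: 5.0
```

Both ends touch at the right height (58 mm top), so the lamp is level and home in both saddles. Last check is the tail's axial position, looking straight down on it.

Emit:
jog_arm(commands=[0,0,0.18,0,1,-0.16,0.06,0.1,0,1,-0.16,0.06,0.1,0,1,-0.16,0.06,0.1,0,1,-0.14,0.052,0,0,1])

```text
clock: 24.8
ee_pos: [0.3976, 0.2234, 0.1983]
orientation: [-3.087, 0.567, -0.002]
force: [-0.3, 0.1, -0.3]
width: 0.0005
gripper_force: 0.0
```

Emit:
jog_arm(commands=[0,0,0,0,1,0,0,0,0,1])

```text
clock: 25.0
ee_pos: [0.3981, 0.2235, 0.1966]
orientation: [-3.09, 0.563, -0.0]
force: [0.6, -0.7, 0.5]
width: 0.0004
gripper_force: 0.0
```

```bash
cat > rect2.py <<'E'
from rect import *
W=wcam(s)[0]; print('cam',f(W[:3,3]))
im=ctrl.grab_frame('wrist'); cv2.imwrite('pics/w_fin.png',im[:,:,::-1])
g=im.min(axis=2)
for z,us,vs in((58,range(-40,-104,-1),range(-34,34,4)),(61,range(78,34,-1),range(-34,34,4))):
    print('z',z,'v',list(vs))
    for u,row in zip(us,rect(g,z,us,vs)): print(f'{u:5d}',' '.join(f'{int(x):3d}' for x in row))
for n in('lamp_nose','lamp_tail'):
    for r in ctrl.tip_of('wrist',n)[:2]: print(n,round(r['confidence'],2),f(won(s,r['xy'],.04)))
E
python3 rect2.py
```

```text
[0.3981 0.2235 0.1966] 25.0
cam [-64.8  -0.5 343.8]
z 58 v [-34, -30, -26, -22, -18, -14, -10, -6, -2, 2, 6, 10, 14, 18, 22, 26, 30]
  -40 113 117 162 223 244 247 247 247 247 247 247 247 247 243 136 114 102
  -41 113 118 161 222 244 247 247 247 247 247 247 247 247 243 136 115 100
  -42 112 117 160 222 244 247 247 247 247 247 247 247 247 243 135 115 101
  -43 112 117 161 222 244 247 247 247 247 247 247 247 247 243 136 115 102
  -44 112 117 161 222 244 247 247 247 247 247 247 247 247 243 136 115 102
  -45 112 117 160 222 244 247 247 247 247 247 247 247 247 243 135 114 101
  -46 113 118 166 223 244 247 247 247 247 247 247 247 247 243 138 113 101
  -47 112 136 207 222 244 247 247 247 247 247 247 247 247 244 157 122 101
  -48 112 167 243 220 245 247 247 247 247 247 247 247 247 243 195 148 100
  -49 112 180 248 218 246 247 247 247 247 247 247 247 247 244 220 173  99
  -50 112 177 247 216 247 247 247 247 247 247 247 247 247 244 227 185 101
  -51 111 175 247 215 247 247 247 247 247 247 247 247 247 244 226 187  99
  -52 112 179 247 215 247 247 247 247 247 247 247 247 247 243 226 190  99
  -53
[... 6516 characters left out ...]
 42  96 109 248 211 228 246 247 247 247 245 242 232 211 198 247 223  82
   41  96 108 248 210 226 246 247 247 247 245 242 232 212 200 247 222  82
   40  97 110 248 209 225 246 247 247 247 245 242 231 212 200 247 221  82
   39  97 112 248 209 224 246 247 247 247 245 242 232 212 201 247 219  83
   38  98 116 248 211 226 246 247 247 247 245 243 235 216 204 247 214  83
   37  97 116 248 209 233 246 247 247 247 246 245 240 225 204 247 214  82
   36  96 116 248 210 239 247 247 247 247 247 246 244 234 205 247 215  83
   35  97 111 248 210 239 247 247 247 247 247 247 245 237 205 247 208  84
lamp_nose 0.86 [ -21.3 -316.9   40. ]
lamp_tail 0.76 [-61.5  -0.1  40. ]
lamp_tail 0.56 [  54.3 -408.2   40. ]
```

From straight above, the saddle edges show at u -47 and -60, the block's tail face at u≈-65.8, and the carriage offset is -1.3 mm. So the tail is at -64.5 with the pusher against it, which is seated. The arm is clear, so I'm handing in.

```bash
python3 -c "
from cell import ctrl
print(ctrl.job_done())"
```

```text
the job is handed in; nothing more can be done
None
```

I handed in the job with the long lamp level and home in both saddles, its nose under the lip and against the end wall (worked out from the tail's position), held by the spring and released. The short lamp, bottle and beaker were not touched as far as I could tell; I did not re-check them in a final picture.

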